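# Pin the copying arm into its fork on the sloping drawing stand

## Robot

A 7-joint arm with a two-finger parallel gripper is mounted at the origin on the work surface. World frame = base frame: x ahead of the robot, y to its left, z up, the work surface at z = 0. Lengths are in m, angles in rad, forces in N, time in s.
With the tool pointing down it reaches from about 0.4 to 0.85 m from the base axis. Payload 10.4 kg.
Tool frame: the origin (TCP) lies midway between the tips of the shut fingers; the grasp point (between the pads) lies r.grip_point_offset behind it (r.grip_point_offset is the distance from the TCP to the grasp point, in m); z points along the fingers, y is the line along which they close (so a half turn about z gives the same grasp; the last joint's range is limited). The gripper opens to 87 mm and grips with 3 to 60 N. Pads are 19 mm wide; open, the fingers measure 117 mm over their backs; the gripper's body (75 mm by 190 mm) begins 51 mm behind the grasp point.
Start: joints at [1.094, 0.332, -0.065, 1.46, 0.022, 1.35, -0.088], TCP at [0.274, -0.562, 0.223] pointing down, gripper open.
Joint ranges: [-2.6, 2.6], [-0.5, 2.12], [-1.47, 1.34], [0.16, 2.42], [-1.27, 4.41], [0.06, 2.06], [-2.6, 2.6]. Speed limits (rad/s): [2.22, 2.22, 2.79, 2.79, 3.14, 3.14, 3.14].

## Interface

Orientations are given as a unit quaternion [x, y, z, w].
In Python, from bench import r gives the robot as it stands.
- The arm moves only by the tool play_rows, never from a script. Its arguments are lists of equal length, an entry for each row: "claw": the closure, from 0 (fully open) to 1 (shut); "delta_pos": the shift along the tool's x, y, z scaled (see below), a list of three; "delta_rot": the turn, a rotation vector about the tool's x, y, z scaled (see below), a list of three. A call has 1 to 8 rows; each row shifts and turns the commanded pose from where the row before left it, along the tool's axes as they then stand; what a row does not reach is not made up. The controller multiplies each number of a shift by 200 mm and each number of a turn by pi rad. A row lasts 1/10 s, in which the tool goes at most 50 mm and 8.59 degrees, less where a joint would pass 70% of its speed; a pose out of reach is approached as far as the arm can. A call with a number of a shift or a turn outside -1 to 1 is refused whole. A call with a gripper value outside its range is refused whole. The fingers move at their own pace and stop on an object; "squeeze" is the grip in N (left out, the last holds). Time passes only in rows, so rows that do not move let the fingers close. It gives the time, the measured TCP pose, the force, the opening and the grip force at its end, in the units of the state.
- r.read_state(): the state, without advancing time (a new reading comes with each control period).
- r.camera(name): name is "scene" or "side" or "wrist"; returns a dict with "pixels" (400x640x3 uint8, red, green, blue), "camera_matrix" (3x3 intrinsics, pixels), "cam_to_world" (4x4, takes a point from camera to world coordinates); the wrist camera has in their place "hand_eye" (4x4, takes a point from camera to tool coordinates, whose origin is the TCP and whose axes are the flange's). Camera axes: x right, y up, looking along -z (the intrinsics and any distortion apply to the point x, -y, -z); pixel columns grow to the right and rows downward; lengths in m; the calibration is good to about 2 mm. A picture is of the moment at which its call begins: read the wrist's pose just before it. There is no depth.
- r.close_job(): hands the job in; it is judged then, once.
The state is a dict: "time": time; "joint_positions": joint angles; "joint_vel": joint speeds; "joint_torque": joint torques, N m; "ee_pos": TCP position; "eef_rot": TCP orientation; "ft_force": force on the tool from outside, world axes, zero at the start; "torque": the same for the moment, N m; "width": finger opening in m; "grip_force": force on a finger pad.
Only numpy, scipy, OpenCV 4.12 (cv2) and the standard library are available. Lean on these libraries where they do the work, as an engineer would, in place of code of your own. Each camera call takes 0.05 s, during which the arm holds its last target. There are 200 camera calls.

## Task

On the sloping drawing stand, swing the copying arm by its wooden knob down into the steel fork until it stops against the pad. Then take the wing-headed pin out of the leaning pin block, turn it so that its oblong head lies between the two ribs on the fork, push it through fork and arm until the head is fully home, and let go. Leave the other two pins in the block and everything else on the table where it is.

Things in the scene. Friction and masses are not known exactly. Their poses are not given: they have to be found in the camera images.
- stand: wooden drawing stand, fixed, board 240 x 320 mm covered with paper and sloping 25 degrees, low edge towards its own -x (roughly towards the robot), 150 mm high at the back. Origin on the table under the middle of the board, z up, x horizontal up the slope, y along the board.
- fork: steel fork on the board's low half, -y side. Origin: centre of the pin hole on the upper face (seat of the pin's head); z outwards along the hole, square to the board (25 degrees from vertical); x up the slope, y along the board. Cheeks 56 x 56 x 10 mm at z -10 to 0 and -34 to -24 mm, hole 19 mm through both; board surface at z = -56 mm. Web with stop pad at -x, open to +x and +y.
- fork_ribs (a point): point 8 mm above the fork's origin, axes as fork: midway between the tops of two keeper ribs on the fork's upper face, 8 mm high, 50 mm long along y, inner faces at x = +-16.5 mm, outer at +-22.5 mm.
- bar (a joint): angle (rad) of the aluminium copying arm about its pivot; 0 = against the stop pad with its eye in line with the fork's holes, larger = swung up the slope, at most 0.8. Stays where it is left (stiff pivot).
- bar_pivot (a point): pivot of the copying arm, mid thickness of the arm (17 mm below the fork's seat face, 200 mm to the +y side of the fork's hole). Turns with the arm: z is the pivot's axis, outwards from the board; the arm runs along its -y.
- bar_knob (a point): grip point on the arm's upright wooden knob, 100 mm from the pivot along the arm, 25 mm above the middle of the arm; the knob is a cylinder 22 mm in diameter, standing from 5 to 45 mm above the middle of the arm. Axes as bar_pivot. The arm is 26 mm wide and 10 mm thick.
- bar_eye (a point): centre of the hole (19 mm diameter) in the 44 x 44 x 10 mm eye at the free end of the arm, 200 mm from the pivot, mid thickness. Axes as bar_pivot.
- rack: wooden pin block, fixed: a board 70 x 230 x 30 mm with three through holes of 19 mm, 75 mm apart in a row along its y, leaning 22 degrees so that its face looks up and towards its own -x; middle of the face 115 mm above the table. Origin on the table below the middle of the face. Any pin may be in any hole.
- wing_pin: the pin to use, plain steel, 92 mm long, told by its flat wing head; shaft 16 mm in diameter reaching 52 mm below the head, last 11 mm tapered to 8 mm; flange 26 (x) x 46 (y) x 10 mm. Origin: centre of the flange's underside, z towards the head. Home when the origin lies on the fork's origin, z along its z and y along its y; a half turn about z makes no difference.
- wing (a point): grip point on the pin's upright wing, 28 mm above the pin's origin, axes as wing_pin; the wing is 14 mm thick (x), 40 mm long (y) and stands from 10 to 40 mm above the flange's underside.
- round_pin: another pin, stays in the block: same shaft, round head 34 mm in diameter and 10 mm high with a cylindrical knob 20 mm in diameter up to 36 mm. Origin at the head's underside, z towards the head.
- ball_pin: another pin, stays in the block: same shaft, disc 30 mm in diameter and a ball 28 mm in diameter above it, top at 42 mm. Origin at the head's underside, z towards the head.
- bowl_a: empty terracotta bowl, 100 mm across, 50 mm high, in front of the stand; origin under its centre.
- bowl_b: empty blue bowl, 90 mm across, 45 mm high, in front of the pin block; origin under its centre.
- brush_jar: glass jar 72 mm across, 110 mm high, with brushes up to 230 mm high that spread to a circle about 85 mm across, to the right of the work; origin under its centre.
- tin: can 74 mm across, 110 mm high, to the left of the work; origin under its centre.
- bottle: yellow squeeze bottle 52 mm across, 140 mm high, between stand and block, near the robot; origin under its centre.
- mug: white mug 80 mm across, 90 mm high, at the left; origin under its centre.
- muller: glass pigment muller 80 mm across, 105 mm high, at the right; origin under its centre.

How it is judged:
On the way, in this order (a step that is already met when the one before it is completed fails the run):
1. the copying arm is swung into the fork, against its stop (within 0.03 rad) (value of joint bar below 0.03 rad), for 0.2 s.
2. the wing pin is pushed through fork and arm until its head seats between the ribs (origin within 5 mm of the fork's) (value of joint bar below 0.03 rad and distance between wing_pin and fork below 0.005 m and angle between the z axis of wing_pin and the z axis of fork, either way round below 0.1 rad and angle between the y axis of wing_pin and the y axis of fork, either way round below 0.25 rad), for 0.2 s.
At the end, for the whole second after the job is handed in: Arm within 0.03 rad of its stop; wing pin at rest through fork and arm, origin within 5 mm of the fork's, axis within 0.1 rad, wing within 0.25 rad of the ribs; the other pins within 20 mm and all bowls, jars, can, bottle, mug and muller within 30 mm of their starts (all of step 2 and linear speed of wing_pin below 0.02 m/s and distance of each of round_pin, ball_pin from where it was at the start of the episode below 0.02 m and distance of each of bowl_a, bowl_b, brush_jar, tin, bottle, mug, muller from where it was at the start of the episode below 0.03 m); the robot touches nothing.
It fails at once if another pin is moved 20 mm or more from its place (distance of any of round_pin, ball_pin from where it was at the start of the episode above 0.02 m).
It fails at once if a bowl, jar, can, bottle, mug or muller is moved 30 mm or more, or tipped over (distance of any of bowl_a, bowl_b, brush_jar, tin, bottle, mug, muller from where it was at the start of the episode above 0.03 m or angle between any of bowl_a, bowl_b, brush_jar, tin, bottle, mug, muller's own z axis and vertical above 0.5 rad).
It also fails if it takes over 59 s, if anything falls off the work surface, if the arm or the gripper's body presses on something with over 40 N, if the wrist force passes 120 N, or if a joint passes its speed limit or range.

## Working session

There is one attempt and no reset: what is moved stays moved. The work goes in short steps, Python scripts to look and compute and a tool call to move; the robot and the scene stay as the last step left them, time stands still between calls to the robot, and variables do not carry over. Pictures are saved under pics/ and viewed, at most 12 in all, crops included, and the job is handed in when it is done.

Besides the shell and the picture viewer there is one more tool, called after "Request:" as name(argument=value, ...) on one line, values as JSON. play_rows: Moves the arm, as the interface text tells. Shifts and turns lie within -1 to 1; 1 stands for 200 mm of shift or pi rad of turn. Its arguments: {"type":"object","properties":{"claw":{"type":"array"},"delta_pos":{"type":"array"},"delta_rot":{"type":"array"},"squeeze":{"type":"number"}},"required":["claw","delta_pos","delta_rot"]}

```bash
mkdir -p pics; python3 - <<'E'
from bench import r
import cv2,numpy as np
s=r.read_state();print(s, r.grip_point_offset)
for n in("scene","side"):
    c=r.camera(n);cv2.imwrite(f"pics/{n}0.png",c["pixels"][:,:,::-1]);print(n,c["camera_matrix"],c["cam_to_world"],[k for k in c])
    np.savez(f"{n}.npz",**{k:v for k,v in c.items()})
E
```

```text
{'time': 0.0, 'joint_positions': array([ 1.09442976,  0.33286908, -0.06470756,  1.46093491,  0.0216149 ,
        1.34988897, -0.08852199]), 'joint_vel': array([-0.00010343, -0.00215749, -0.00092835,  0.00115536,  0.00030564,
        0.00027011,  0.0012612 ]), 'joint_torque': array([ 1.23325544e-04, -6.23268700e+01,  2.45160400e-02, -3.89890552e+01,
       -6.14643702e-02,  4.00704704e-02,  1.14072068e-04]), 'ee_pos': array([ 0.27379867, -0.56141149,  0.22175876]), 'eef_rot': array([ 9.74370921e-01,  2.24946248e-01, -1.95087048e-04, -6.74451245e-04]), 'ft_force': array([-0.3719678 ,  0.53876297,  0.95538612]), 'torque': array([ 0.03519362,  0.00312223, -0.00796834]), 'grip_force': 0.0, 'width': 0.08720091577235085} 0.0187
scene [[408.22427486   0.         322.83587169]
 [  0.         408.22427486 197.18310287]
 [  0.           0.           1.        ]] [[ 0.55634438 -0.61837642  0.55505993  1.20436111]
 [ 0.8308929   0.40603523 -0.38046338 -0.48312084]
 [ 0.00989569  0.67286402  0.7397      1.0678485 ]
 [ 0.          0.          0.          1.        ]] ['pixels', 'camera_matrix', 'cam_to_world']
side [[374.62986261   0.         319.60797263]
 [  0.         374.62986261 194.80349795]
 [  0.           0.           1.        ]] [[-0.88337563  0.3282752  -0.33448899  0.0278596 ]
 [-0.46864494 -0.61202024  0.63702681  0.93055803]
 [ 0.00440607  0.71949053  0.69448827  1.11331037]
 [ 0.          0.          0.          1.        ]] ['pixels', 'camera_matrix', 'cam_to_world']
```

View pics/scene0.png

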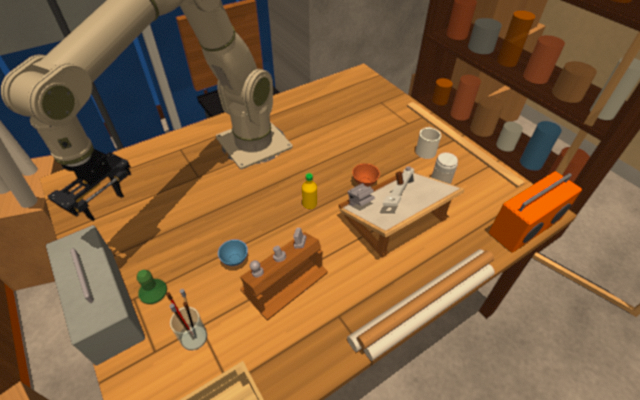

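View pics/side0.png

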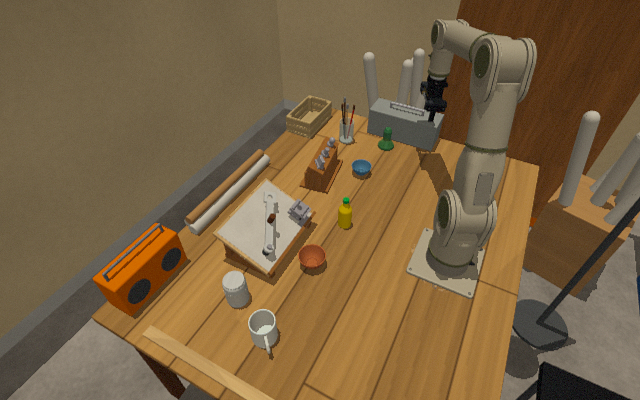

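The scene picture shows the stand around (400,210), the pin block around (283,270), the bottle at (309,192). In the side picture the stand is at (265,228) and the block at (322,165). I'll enlarge both.

```bash
python3 - <<'E'
import cv2,numpy as np
def crop(n,x0,y0,w,h,k):
    p=np.load(n+".npz")["pixels"][:,:,::-1][y0:y0+h,x0:x0+w]
    p=cv2.resize(p,None,fx=k,fy=k,interpolation=cv2.INTER_CUBIC)
    for i in range(0,w,10):
        cv2.line(p,(i*k,0),(i*k,6 if i%50 else 14),(0,0,255),1); 
        if i%20==0: cv2.putText(p,str(x0+i),(i*k,20),0,.35,(0,0,255))
    for i in range(0,h,10):
        cv2.line(p,(0,i*k),(6,i*k),(0,0,255),1); 
        if i%20==0: cv2.putText(p,str(y0+i),(8,i*k+4),0,.35,(0,0,255))
    return p
cv2.imwrite("pics/sc1.png",crop("scene",335,160,133,95,6))
cv2.imwrite("pics/sd1.png",crop("side",210,175,110,100,6))
a=crop("scene",235,220,100,98,6)[:, :600]; b=crop("side",295,130,50,65,8)[:588,:200*2]
cv2.imwrite("pics/rk.png",np.hstack([cv2.resize(a[:588],(480,470)),cv2.resize(b[:520],(320,416))[:416].copy() if 0 else cv2.copyMakeBorder(cv2.resize(b[:520],(320,416)),0,54,0,0,0)]))
E
```

```text
(no output)
```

View pics/sc1.png

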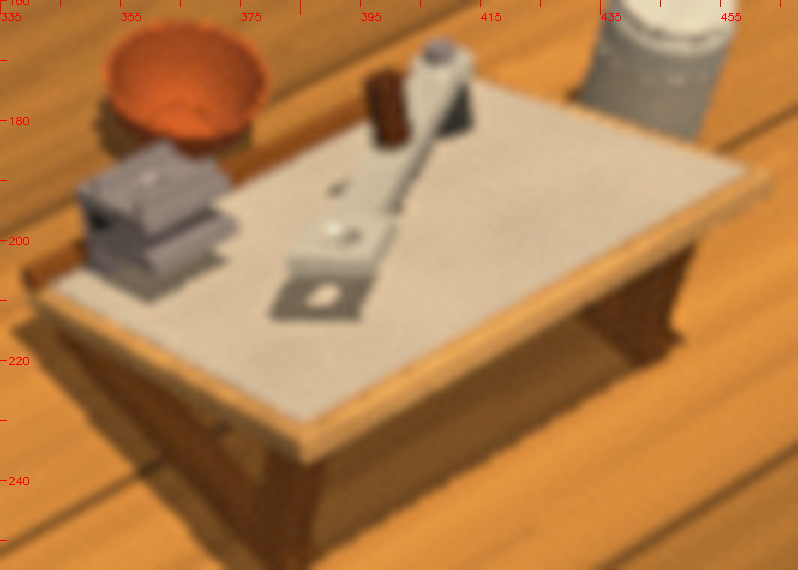

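View pics/sd1.png

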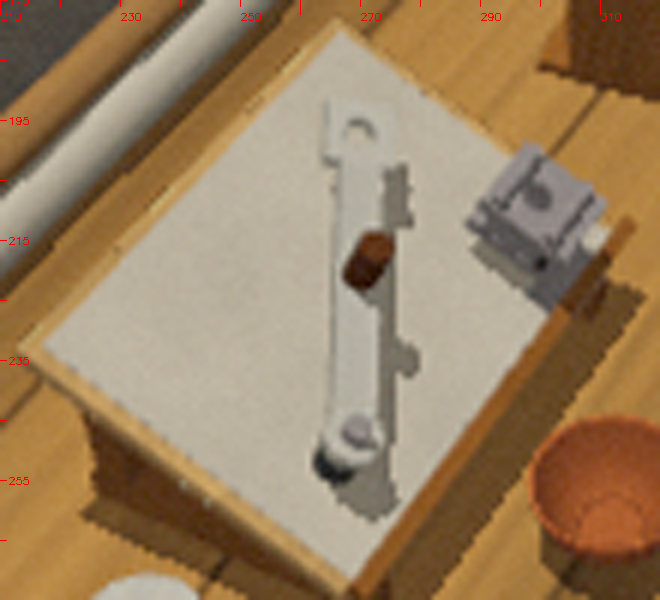

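View pics/rk.png

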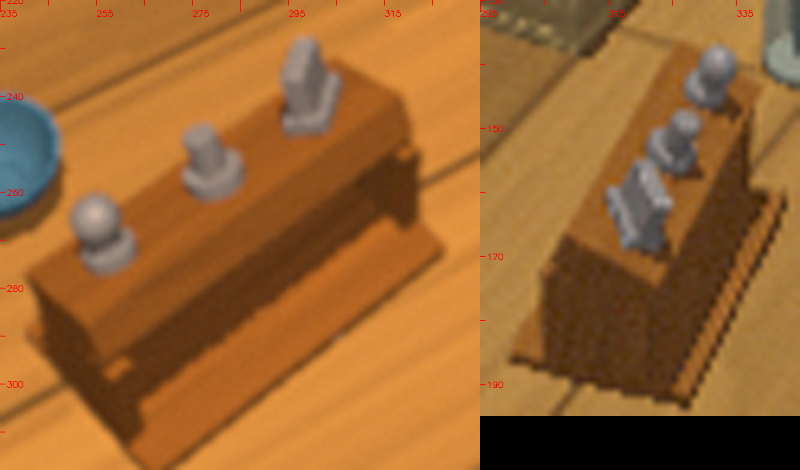

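The crops show the fork hole at scene (360,190) / side (300,207.5), the knob top at (398.8,172.7) / (272.8,215.5) and the eye at (392.5,198.8) / (269.7,197). The wing pin sits in the block hole nearest the stand, at scene (298,230). Now a fit.

```bash
cat > h.py <<'E'
import numpy as np
from scipy.spatial.transform import Rotation as R
from scipy.optimize import least_squares
cams={n:np.load(n+".npz") for n in("scene","side")}
def proj(n,p):
    c=cams[n];M=np.linalg.inv(c["cam_to_world"]);q=np.asarray(p)@M[:3,:3].T+M[:3,3]
    q=q*[1,-1,-1];uv=q@c["camera_matrix"].T;return uv[...,:2]/uv[...,2:]
def tilt(yaw,a):  # frame with z tilted towards own -x by a
    return R.from_euler('z',yaw)*R.from_euler('y',-a)
S=np.radians(25);K=np.radians(22)
def stand(p):
    x,y,yaw,h,fx,fy,t=p
    B=tilt(yaw,S);o=np.array([x,y,h])
    b=lambda v:o+B.apply(v)
    f=lambda v:b(np.array([fx,fy,.056])+v)
    piv=np.array([0,.2,-.017])
    a=lambda v:f(piv+R.from_euler('z',t).apply(v))
    return B,b,f,a
E
cat > fit.py <<'E'
from h import *
def model(p):
    B,b,f,a=stand(p)
    P={'scene':[(b([-.12,-.16,0]),340,208),(b([.12,-.16,0]),385,232),(b([.12,.16,0]),463.7,189.7),(f([0,0,0]),360,189.9),
      (a([0,-.1,.045]),398.8,172.7),(a([0,-.2,.005]),392.5,198.8)],
     'side':[(b([.12,-.16,0]),266.7,178.3),(b([.12,.16,0]),213.7,232.5),(b([-.12,.16,0]),269,273.3),(f([0,0,0]),300,207.5),
      (a([0,-.1,.045]),272.8,215.5),(a([0,-.2,.005]),269.7,197)]}
    return P
def res(p):
    return np.concatenate([(proj(n,np.array([k[0] for k in L]))-np.array([k[1:] for k in L])).ravel() for n,L in model(p).items()])
s=least_squares(res,[.7,.2,0,.1,-.06,-.08,.4],loss='soft_l1')
print(s.x,np.round(res(s.x).reshape(-1,2),1));B,b,f,a=stand(s.x);np.save('stand.npy',s.x)
print('fork',f([0,0,0]),'knob',a([0,-.1,.025]),'piv',a([0,0,0]))
def rk(p):
    o=np.array([p[0],p[1],.115]);B=tilt(p[2],K);return lambda v:o+B.apply(v)
def rres(p,sg):
    g=rk(p)
    L={'scene':[(g([0,-.075*sg,.028]),255.2,265.2),(g([0,0,.036]),276.5,247.7),(g([0,.075*sg,.040]),298.7,230)],
    'side':[(g([0,-.075*sg,.028]),332.2,139.7),(g([0,0,.036]),327.3,149.1),(g([-.035*sg,.115*sg,0]),322.8,174.5),(g([.035*sg,.115*sg,0]),308.7,166.7)]}
    return np.concatenate([(proj(n,np.array([k[0] for k in L_]))-np.array([k[1:] for k in L_])).ravel() for n,L_ in L.items()])
for sg,y in((1,0),(-1,np.pi)):
    s=least_squares(lambda p:rres(p,sg),[.7,-.15,y],loss='soft_l1');g=rk(s.x)
    print(sg,s.x,s.cost,np.round(rres(s.x,sg).reshape(-1,2),1).tolist());print('wing pin',g([0,.075*sg,0]),'n',g([0,0,1])-g([0,0,0]))
    if sg==1:np.save('rack.npy',s.x)
E
python3 fit.py
```

```text
[ 0.61539219  0.2179214  -0.00326669  0.09877479 -0.0615579  -0.10034126
  0.60194196] [[-1.6 -0.3]
 [-1.   1. ]
 [-0.  -1.5]
 [-0.1  0.3]
 [-0.3 -0.4]
 [-0.6  0.2]
 [-1.  -1.3]
 [-1.8  0. ]
 [-0.   2.6]
 [-0.   0.4]
 [-0.7  0.2]
 [-0.5 -0.2]]
fork [0.53560781 0.11784024 0.12351253] knob [0.58392984 0.23525925 0.15469351] piv [0.54344562 0.3178157  0.1081053 ]
1 [ 0.61029432 -0.21637869  0.16937969] 2.7711282246442988 [[0.2, -0.3], [-0.1, -1.0], [-2.1, 0.7], [-0.7, 0.5], [-0.3, -0.4], [0.1, 0.2], [-0.8, -0.1]]
wing pin [ 0.5976515  -0.14245197  0.115     ] n [-0.36924579 -0.06314779  0.92718385]
-1 [ 0.58972831 -0.21937629  3.24516423] 17.378119656013737 [[-0.9, -1.4], [1.2, 0.5], [1.1, 3.8], [0.3, 0.7], [-1.6, -0.7], [3.0, -3.6], [2.5, 5.2]]
wing pin [ 0.58197432 -0.1447782   0.115     ] n [0.37259917 0.03872927 0.92718385]
```

```bash
cat > mv.py <<'E'
from h import *
from scipy.linalg import logm,expm
from bench import r
def T(Rm,p): M=np.eye(4);M[:3,:3]=Rm;M[:3,3]=p;return M
def cur():
    s=r.read_state();return T(R.from_quat(s['eef_rot']).as_matrix(),s['ee_pos'])
def tgt(G,z,y):  # grasp point, tool z, approx closing dir
    z=z/np.linalg.norm(z);y=y-z*(y@z);y/=np.linalg.norm(y)
    return T(np.c_[np.cross(y,z),y,z],np.array(G)+z*r.grip_point_offset)
def rows(A,Bm,n):
    D=expm(np.real(logm(np.linalg.inv(A)@Bm))/n)
    print(n,'pos',np.round(D[:3,3]/.2,3).tolist(),'rot',np.round(R.from_matrix(D[:3,:3]).as_rotvec()/np.pi,4).tolist(),'end',np.round(Bm[:3,3],3))
def err(Bm):
    D=np.linalg.inv(cur())@Bm;print('err mm',np.round(D[:3,3]*1e3,1),'rot deg',np.round(R.from_matrix(D[:3,:3]).as_rotvec(degrees=True),2))
E
python3 - <<'E'
from mv import *
p=np.load('stand.npy');B,b,f,a=stand(p);n=B.as_matrix()[:,2]
yd=a([1,0,0])-a([0,0,0])
H=tgt(a([0,-.1,.03])+n*.12,-n,yd)
U=cur();U[2,3]+=.15
rows(cur(),U,4);rows(U,H,24)
D=expm(np.real(logm(np.linalg.inv(U)@H))/24);M=U
for i in range(24):
    M=M@D
    if i%4==3:print(np.round(M[:3,3],2))
E
```

```text
4 pos [-0.0, -0.0, -0.187] rot [-0.0, 0.0, 0.0] end [ 0.274 -0.561  0.372]
24 pos [0.198, -0.002, 0.013] rot [-0.0064, 0.0016, -0.0224] end [0.539 0.235 0.251]
[ 0.41 -0.48  0.36]
[ 0.51 -0.36  0.35]
[ 0.58 -0.22  0.34]
[ 0.61 -0.06  0.32]
[0.59 0.09 0.29]
[0.54 0.24 0.25]
```

Request:
play_rows(claw=[0, 0, 0, 0], delta_pos=[[0, 0, -0.187], [0, 0, -0.187], [0, 0, -0.187], [0, 0, -0.187]], delta_rot=[[0, 0, 0], [0, 0, 0], [0, 0, 0], [0, 0, 0]])

```text
time: 0.5
ee_pos: [0.2738, -0.5614, 0.3734]
eef_rot: [0.974, 0.225, -0.0, -0.0]
ft_force: [-0.1, -0.4, 0.2]
width: 0.0874
grip_force: 0.0
```

Request:
play_rows(claw=[0, 0, 0, 0, 0, 0, 0, 0], delta_pos=[[0.198, -0.002, 0.013], [0.198, -0.002, 0.013], [0.198, -0.002, 0.013], [0.198, -0.002, 0.013], [0.198, -0.002, 0.013], [0.198, -0.002, 0.013], [0.198, -0.002, 0.013], [0.198, -0.002, 0.013]], delta_rot=[[-0.0064, 0.0016, -0.0224], [-0.0064, 0.0016, -0.0224], [-0.0064, 0.0016, -0.0224], [-0.0064, 0.0016, -0.0224], [-0.0064, 0.0016, -0.0224], [-0.0064, 0.0016, -0.0224], [-0.0064, 0.0016, -0.0224], [-0.0064, 0.0016, -0.0224]])

```text
time: 1.3
ee_pos: [0.513, -0.3573, 0.3521]
eef_rot: [0.87, 0.487, 0.037, 0.073]
ft_force: [0.1, -0.2, 0.1]
width: 0.0871
grip_force: 0.0
```

Request:
play_rows(claw=[0, 0, 0, 0, 0, 0, 0, 0], delta_pos=[[0.198, -0.002, 0.013], [0.198, -0.002, 0.013], [0.198, -0.002, 0.013], [0.198, -0.002, 0.013], [0, 0, 0], [0, 0, 0], [0, 0, 0], [0, 0, 0]], delta_rot=[[-0.0064, 0.0016, -0.0224], [-0.0064, 0.0016, -0.0224], [-0.0064, 0.0016, -0.0224], [-0.0064, 0.0016, -0.0224], [0, 0, 0], [0, 0, 0], [0, 0, 0], [0, 0, 0]])

```text
time: 2.1
ee_pos: [0.5804, -0.2183, 0.3393]
eef_rot: [0.79, 0.601, 0.054, 0.107]
ft_force: [0.0, -1.5, 0.4]
width: 0.0867
grip_force: 0.0
```

```bash
python3 - <<'E'
from mv import *
import cv2
M=cur();c=r.camera("wrist");np.savez("w1.npz",M=M,**{k:v for k,v in c.items()})
print(c["camera_matrix"],c["hand_eye"])
p=cv2.resize(c["pixels"][:,:,::-1],(800,500));cv2.imwrite("pics/w1.png",p)
E
```

```text
[[296.83469807   0.         316.15609509]
 [  0.         296.83469807 195.36835702]
 [  0.           0.           1.        ]] [[ 5.45787889e-05  9.67960116e-01  2.51103983e-01  6.81645177e-02]
 [ 9.99999546e-01 -2.91800627e-04  9.07483034e-04 -5.47168714e-04]
 [ 9.51679683e-04  2.51103819e-01 -9.67959692e-01 -1.63589113e-01]
 [ 0.00000000e+00  0.00000000e+00  0.00000000e+00  1.00000000e+00]]
```

View pics/w1.png

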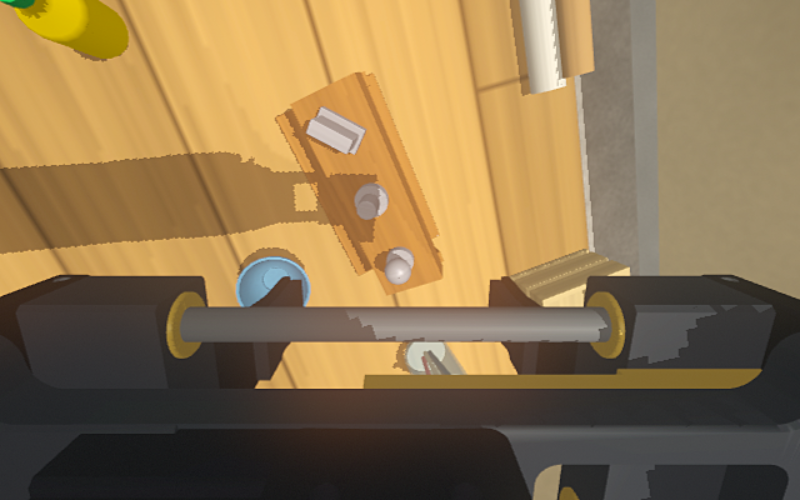

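Request:
play_rows(claw=[0, 0, 0, 0, 0, 0], delta_pos=[[0.198, -0.002, 0.013], [0.198, -0.002, 0.013], [0.198, -0.002, 0.013], [0.198, -0.002, 0.013], [0.198, -0.002, 0.013], [0.198, -0.002, 0.013]], delta_rot=[[-0.0064, 0.0016, -0.0224], [-0.0064, 0.0016, -0.0224], [-0.0064, 0.0016, -0.0224], [-0.0064, 0.0016, -0.0224], [-0.0064, 0.0016, -0.0224], [-0.0064, 0.0016, -0.0224]])

```text
time: 2.75
ee_pos: [0.6063, 0.0167, 0.3054]
eef_rot: [0.637, 0.751, 0.079, 0.155]
ft_force: [0.7, 0.1, 0.8]
width: 0.0871
grip_force: 0.0
```

Request:
play_rows(claw=[0, 0, 0, 0, 0, 0, 0, 0], delta_pos=[[0.198, -0.002, 0.013], [0.198, -0.002, 0.013], [0.198, -0.002, 0.013], [0.198, -0.002, 0.013], [0.198, -0.002, 0.013], [0.198, -0.002, 0.013], [0, 0, 0], [0, 0, 0]], delta_rot=[[-0.0064, 0.0016, -0.0224], [-0.0064, 0.0016, -0.0224], [-0.0064, 0.0016, -0.0224], [-0.0064, 0.0016, -0.0224], [-0.0064, 0.0016, -0.0224], [-0.0064, 0.0016, -0.0224], [0, 0, 0], [0, 0, 0]])

```text
time: 3.55
ee_pos: [0.5384, 0.2349, 0.2481]
eef_rot: [0.454, 0.864, 0.099, 0.194]
ft_force: [0.6, -0.6, 0.4]
width: 0.0869
grip_force: 0.0
```

```bash
python3 - <<'E'
from mv import *
import cv2
M=cur();c=r.camera("wrist");np.savez("w2.npz",M=M,**{k:v for k,v in c.items()})
p=cv2.resize(c["pixels"][:,:,::-1],(800,500));cv2.imwrite("pics/w2.png",p)
E
```

```text
(no output)
```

View pics/w2.png

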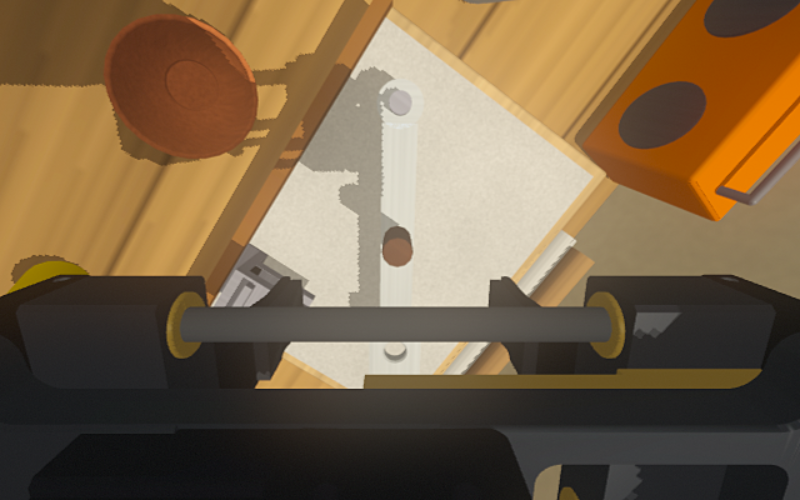

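w1 shows the wing pin's head at (335,130), round pin (370,201) and ball pin (398,265). w2 shows the knob top at (397,250), eye hole (395,349) and pivot cap (399,102), so the tool is centred on the arm. I'll check this against the fit.

```bash
cat >> h.py <<'E'
def wproj(n,p):
    c=np.load(n+".npz");M=np.linalg.inv(c["M"]@c["hand_eye"]);q=np.asarray(p)@M[:3,:3].T+M[:3,3]
    q=q*[1,-1,-1];uv=q@c["camera_matrix"].T;return uv[...,:2]/uv[...,2:]
E
python3 - <<'E'
from mv import *
p=np.load('stand.npy');B,b,f,a=stand(p);n=B.as_matrix()[:,2]
for nm,q in [('knobtop',a([0,-.1,.045])),('eye',a([0,-.2,.005])),('pivot',a([0,0,.01])),('c++',b([.12,.16,0])),('c-+',b([-.12,.16,0])),('rib-x+y',f([-.0195,.025,.008])),('rib+x+y',f([.0195,.025,.008]))]:
    print(nm,np.round(wproj('w2',q)*1.25))
g=lambda v,p=np.load('rack.npy'):np.array([p[0],p[1],.115])+tilt(p[2],K).apply(v)
for nm,q in [('ball',g([0,-.075,.028])),('round',g([0,0,.036])),('wing',g([0,.075,.04])),('c-+',g([-.035,.115,0])),('c++',g([.035,.115,0])),('c--',g([-.035,-.115,0])),('c+-',g([.035,-.115,0]))]:
    print(nm,np.round(wproj('w1',q)*1.25))
err(tgt(a([0,-.1,.03])+n*.12,-n,a([1,0,0])-a([0,0,0])))
E
```

```text
knobtop [398. 251.]
eye [397. 349.]
pivot [399. 103.]
c++ [607. 174.]
c-+ [381.  -2.]
rib-x+y [248. 285.]
rib+x+y [291. 311.]
ball [398. 268.]
round [366. 208.]
wing [327. 135.]
c-+ [288. 103.]
c++ [351.  70.]
c-- [388. 293.]
c+- [443. 275.]
err mm [ 0.6  1.7 -2.5] rot deg [-0.02  0.32  0.17]
```

The predictions match the picture within about 3 px. Down onto the knob.

Request:
play_rows(claw=[0.4, 0.4, 0.4, 0.4, 0.4, 0.4, 0.4], delta_pos=[[0.003, 0.008, 0.1], [0, 0, 0.1], [0, 0, 0.1], [0, 0, 0.1], [0, 0, 0.1], [0, 0, 0.087], [0, 0, 0]], delta_rot=[[0, 0, 0], [0, 0, 0], [0, 0, 0], [0, 0, 0], [0, 0, 0], [0, 0, 0], [0, 0, 0]])

```text
time: 4.3
ee_pos: [0.5898, 0.2329, 0.1398]
eef_rot: [0.456, 0.863, 0.097, 0.193]
ft_force: [0.5, -0.2, 0.8]
width: 0.0526
grip_force: 0.0
```

Request:
play_rows(claw=[1, 1, 1, 1, 1, 1, 1, 1], delta_pos=[[0, 0, 0], [0, 0, 0], [0, 0, 0], [0, 0, 0], [0, 0, 0], [0, 0, 0], [0, 0, 0], [0, 0, 0]], delta_rot=[[0, 0, 0], [0, 0, 0], [0, 0, 0], [0, 0, 0], [0, 0, 0], [0, 0, 0], [0, 0, 0], [0, 0, 0]], squeeze=15)

```text
time: 5.1
ee_pos: [0.5893, 0.2357, 0.1427]
eef_rot: [0.454, 0.864, 0.099, 0.194]
ft_force: [-3.6, -2.2, 6.9]
width: 0.0216
grip_force: 15.0
```

Request:
play_rows(claw=[1, 1, 1, 1, 1, 1, 1, 1], delta_pos=[[0.0004, -0.0194, 0], [0.0004, -0.0194, 0], [0.0004, -0.0194, 0], [0.0004, -0.0194, 0], [0.0004, -0.0194, 0], [0.0004, -0.0194, 0], [0.0004, -0.0194, 0], [0.0004, -0.0194, 0]], delta_rot=[[0, 0, 0.01235], [0, 0, 0.01235], [0, 0, 0.01235], [0, 0, 0.01235], [0, 0, 0.01235], [0, 0, 0.01235], [0, 0, 0.01235], [0, 0, 0.01235]])

```text
time: 5.9
ee_pos: [0.5642, 0.2228, 0.131]
eef_rot: [0.583, 0.783, 0.129, 0.177]
ft_force: [-1.8, -0.4, 3.2]
width: 0.0217
grip_force: 15.0
```

Request:
play_rows(claw=[1, 1, 1, 1, 1, 1, 1], delta_pos=[[0.0004, -0.0194, 0], [0.0004, -0.0194, 0], [0.0004, -0.0194, 0], [0.0004, -0.0194, 0], [0.0004, -0.0194, 0], [0.0004, -0.0194, 0], [0, 0, 0]], delta_rot=[[0, 0, 0.01235], [0, 0, 0.01235], [0, 0, 0.01235], [0, 0, 0.01235], [0, 0, 0.01235], [0, 0, 0.01235], [0, 0, 0]])

```text
time: 6.6
ee_pos: [0.5429, 0.219, 0.121]
eef_rot: [0.669, 0.71, 0.148, 0.16]
ft_force: [-4.0, 0.9, 5.0]
width: 0.0214
grip_force: 15.0
```

```bash
python3 - <<'E'
from mv import *
p=np.load('stand.npy');B,b,f,a=stand(p);M=cur()
G=M[:3,3]-M[:3,2]*r.grip_point_offset
v=B.inv().apply(G-f([0,.2,-.017]));print('grip in fork-parallel frame about pivot',v,'theta',np.arctan2(v[0],-v[1]),'tool y angle',np.arctan2(*B.inv().apply(M[:3,1])[1::-1]))
print(r.read_state()['ft_force']@B.as_matrix())
E
```

```text
grip in fork-parallel frame about pivot [ 0.005234   -0.09872001  0.03046832] theta 0.052969037373275664 tool y angle 0.06365011112585715
[-1.50632387  0.85519526  6.25725518]
```

Request:
play_rows(claw=[1, 1, 1, 1, 1], delta_pos=[[0.0002, -0.01, 0], [0.0002, -0.01, 0], [0.0002, -0.01, 0], [0, -0.01, 0], [0, 0, 0]], delta_rot=[[0, 0, 0.0062], [0, 0, 0.0062], [0, 0, 0.0062], [0, 0, 0], [0, 0, 0]])

```text
time: 7.1
ee_pos: [0.5394, 0.219, 0.1196]
eef_rot: [0.689, 0.69, 0.155, 0.157]
ft_force: [18.5, 3.2, -4.1]
width: 0.0216
grip_force: 15.0
```

Request:
play_rows(claw=[1, 1, 1], delta_pos=[[0, -0.01, 0], [0, -0.01, 0], [0, 0, 0]], delta_rot=[[0, 0, 0], [0, 0, 0], [0, 0, 0]])

```text
time: 7.4
ee_pos: [0.539, 0.2187, 0.1201]
eef_rot: [0.689, 0.689, 0.158, 0.158]
ft_force: [33.4, 3.8, -6.6]
width: 0.0214
grip_force: 15.1
```

```bash
python3 - <<'E'
from mv import *
p=np.load('stand.npy');B,b,f,a=stand(p);M=cur()
G=M[:3,3]-M[:3,2]*r.grip_point_offset
v=B.inv().apply(G-f([0,.2,-.017]));print(v,'theta',np.arctan2(v[0],-v[1]))
print(r.read_state()['ft_force']@B.as_matrix())
E
```

```text
[ 0.00104837 -0.09909737  0.03133332] theta 0.010578801066539691
[ 27.46718595   3.87362498 -20.07962018]
```

Firm stop reached (about 30 N of contact). Relax, open, lift off, then look again.

Request:
play_rows(claw=[1, 0.3, 0.3, 0.3, 0.3, 0.3, 0.3], delta_pos=[[0, 0.025, 0], [0, 0, 0], [0, 0, 0], [0, 0, -0.1], [0, 0, -0.2], [0, 0, -0.2], [0, 0, -0.2]], delta_rot=[[0, 0, 0], [0, 0, 0], [0, 0, 0], [0, 0, 0], [0, 0, 0], [0, 0, 0], [0, 0, 0]])

```text
time: 8.1
ee_pos: [0.476, 0.2187, 0.2449]
eef_rot: [0.69, 0.691, 0.151, 0.155]
ft_force: [0.7, 0.1, -0.1]
width: 0.0581
grip_force: 0.0
```

Request:
play_rows(claw=[0, 0, 0, 0], delta_pos=[[0.1, 0, -0.1], [0.1, 0, 0], [0, 0, 0], [0, 0, 0]], delta_rot=[[0, 0, 0], [0, 0, 0], [0, 0, 0], [0, 0, 0]])

```text
time: 8.5
ee_pos: [0.4685, 0.2585, 0.2614]
eef_rot: [0.69, 0.691, 0.151, 0.156]
ft_force: [0.0, -0.1, -0.0]
width: 0.0834
grip_force: 0.0
```

```bash
python3 - <<'E'
from mv import *
import cv2
M=cur();c=r.camera("wrist");np.savez("w3.npz",M=M,**{k:v for k,v in c.items()})
cv2.imwrite("pics/w3.png",cv2.resize(c["pixels"][:,:,::-1],(800,500)))
p=np.load('stand.npy');p[6]=0;B,b,f,a=stand(p)
for nm,q in [('knobtop',a([0,-.1,.045])),('hole',f([0,0,0])),('pivot',a([0,0,.01])),('rib-x+y',f([-.0165,.025,.008])),('rib+x+y',f([.0165,.025,.008])),('rib+x-y',f([.0165,-.025,.008])),('rib-x-y',f([-.0165,-.025,.008]))]:
    print(nm,np.round(wproj('w3',q)*1.25))
E
```

```text
knobtop [399. 283.]
hole [398. 370.]
pivot [399. 158.]
rib-x+y [380. 351.]
rib+x+y [416. 351.]
rib+x-y [415. 397.]
rib-x-y [381. 397.]
```

View pics/w3.png

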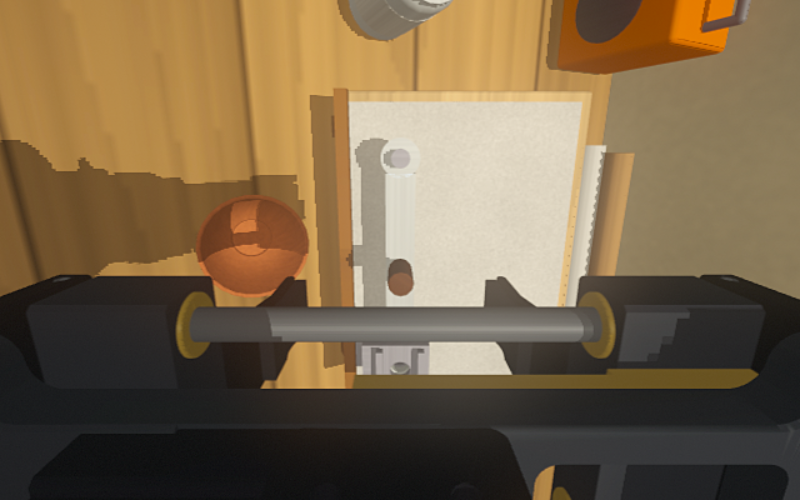

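The arm lies in the fork, with the hole at (399,368) against a prediction of (398,370). Next the wing pin, enlarged from w1.

```bash
python3 - <<'E'
from mv import *
import cv2
c=np.load('w1.npz')
p=cv2.resize(c["pixels"][75:135,225:305,::-1],None,fx=9,fy=9,interpolation=cv2.INTER_CUBIC);cv2.imwrite("pics/w1c.png",p)
g=lambda v,p=np.load('rack.npy'):np.array([p[0],p[1],.115])+tilt(p[2],K).apply(v)
for psi in(0,90,45,-45):
    A=R.from_euler('z',psi,degrees=True)
    print(psi,[np.round((wproj('w1',g(np.array([0,.075,0])+A.apply(v)))-[225,75])*9).tolist() for v in([0,-.02,.04],[0,.02,.04],[0,-.023,.01],[0,.023,.01])])
E
```

```text
0 [[407.0, 449.0], [251.0, 138.0], [474.0, 419.0], [310.0, 86.0]]
90 [[474.0, 229.0], [192.0, 362.0], [547.0, 184.0], [246.0, 327.0]]
45 [[485.0, 359.0], [175.0, 234.0], [558.0, 323.0], [229.0, 189.0]]
-45 [[288.0, 449.0], [376.0, 135.0], [347.0, 420.0], [444.0, 83.0]]
```

View pics/w1c.png

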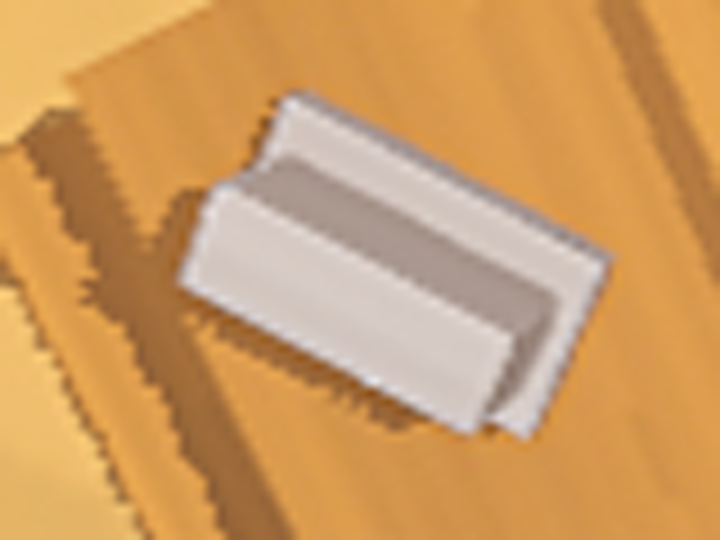

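```bash
cat > wing.py <<'E'
from mv import *
pr=np.load('rack.npy')
g=lambda v,p=pr:np.array([p[0],p[1],.115])+tilt(p[2],K).apply(v)
obs=[((-.007,-.02,.04),(0,0))]
px=np.array([[215,185],[515,335],[475,432],[183,282],[295,95],[608,258],[530,435]])/9.+[225,75]
mod=np.array([[.007,.02,.04],[.007,-.02,.04],[-.007,-.02,.04],[-.007,.02,.04],[.013,.023,.01],[.013,-.023,.01],[-.013,-.023,.01]])
def res(q):
    return (wproj('w1',g(np.array([q[0],.075+q[1],0])+R.from_euler('z',q[2]).apply(mod)))-px).ravel()
s=min((least_squares(res,[0,0,k]) for k in np.arange(0,6.28,.7)),key=lambda s:s.cost)
q=s.x
if __name__=='__main__': print(q,np.degrees(q[2]),np.round(s.fun.reshape(-1,2),1).tolist())
pin=lambda v:g(np.array([q[0],.075+q[1],0])+R.from_euler('z',q[2]).apply(v))
E
cat > plan.py <<'E'
from wing import *
n=tilt(pr[2],K).as_matrix()[:,2];px_=pin([1,0,0])-pin([0,0,0])
print('pin',pin([0,0,0]),'n',n,'x',px_)
if px_[0]<0:px_=-px_
H=tgt(pin([0,0,.13]),-n,px_);Pg=tgt(pin([0,0,.030]),-n,px_)
if __name__=='__main__':
    U=cur();U[:3,3]+=[0,0,.08];rows(cur(),U,2)
    rows(U,H,20);D=expm(np.real(logm(np.linalg.inv(U)@H))/20);M=U
    for i in range(20):
        M=M@D
        if i%4==3:print(np.round(M[:3,3],2))
    print(R.from_matrix(H[:3,:3]).as_quat())
E
python3 wing.py; python3 plan.py
```

```text
[ 1.41239862e-03 -2.27056665e-03  6.97656005e+00] 399.7274465042885 [[0.4, -0.7], [0.6, -0.1], [0.2, 0.5], [-0.3, 0.4], [-1.0, -0.3], [0.0, 0.2], [0.1, 0.2]]
pin [ 0.59932506 -0.1444693   0.11552909] n [-0.36924579 -0.06314779  0.92718385] x [0.59514657 0.7501964  0.28810749]
2 pos [-0.001, 0.085, -0.181] rot [0.0, 0.0, -0.0] end [0.469 0.258 0.341]
20 pos [-0.101, -0.034, 0.034] rot [0.0004, 0.0014, -0.0135] end [ 0.558 -0.151  0.219]
[0.46 0.18 0.31]
[0.46 0.09 0.28]
[0.48 0.01 0.25]
[ 0.51 -0.08  0.23]
[ 0.56 -0.15  0.22]
[0.34030285 0.9207529  0.09537175 0.16526434]
```

Request:
play_rows(claw=[0, 0, 0, 0, 0, 0], delta_pos=[[-0.001, 0.085, -0.181], [-0.001, 0.085, -0.181], [-0.101, -0.034, 0.034], [-0.101, -0.034, 0.034], [-0.101, -0.034, 0.034], [-0.101, -0.034, 0.034]], delta_rot=[[0, 0, 0], [0, 0, 0], [0.0004, 0.0014, -0.0135], [0.0004, 0.0014, -0.0135], [0.0004, 0.0014, -0.0135], [0.0004, 0.0014, -0.0135]])

```text
time: 9.15
ee_pos: [0.4604, 0.1748, 0.3073]
eef_rot: [0.628, 0.748, 0.142, 0.16]
ft_force: [0.4, 1.0, -0.8]
width: 0.0872
grip_force: 0.0
```

Request:
play_rows(claw=[0, 0, 0, 0, 0, 0, 0, 0], delta_pos=[[-0.101, -0.034, 0.034], [-0.101, -0.034, 0.034], [-0.101, -0.034, 0.034], [-0.101, -0.034, 0.034], [-0.101, -0.034, 0.034], [-0.101, -0.034, 0.034], [-0.101, -0.034, 0.034], [-0.101, -0.034, 0.034]], delta_rot=[[0.0004, 0.0014, -0.0135], [0.0004, 0.0014, -0.0135], [0.0004, 0.0014, -0.0135], [0.0004, 0.0014, -0.0135], [0.0004, 0.0014, -0.0135], [0.0004, 0.0014, -0.0135], [0.0004, 0.0014, -0.0135], [0.0004, 0.0014, -0.0135]])

```text
time: 9.95
ee_pos: [0.4837, 0.0066, 0.2533]
eef_rot: [0.491, 0.847, 0.12, 0.166]
ft_force: [0.8, 0.0, -0.6]
width: 0.0869
grip_force: 0.0
```

Request:
play_rows(claw=[0, 0, 0, 0, 0, 0, 0, 0], delta_pos=[[-0.101, -0.034, 0.034], [-0.101, -0.034, 0.034], [-0.101, -0.034, 0.034], [-0.101, -0.034, 0.034], [-0.101, -0.034, 0.034], [-0.101, -0.034, 0.034], [-0.101, -0.034, 0.034], [-0.101, -0.034, 0.034]], delta_rot=[[0.0004, 0.0014, -0.0135], [0.0004, 0.0014, -0.0135], [0.0004, 0.0014, -0.0135], [0.0004, 0.0014, -0.0135], [0.0004, 0.0014, -0.0135], [0.0004, 0.0014, -0.0135], [0.0004, 0.0014, -0.0135], [0.0004, 0.0014, -0.0135]])

```text
time: 10.75
ee_pos: [0.5595, -0.1504, 0.2173]
eef_rot: [0.339, 0.921, 0.095, 0.166]
ft_force: [0.7, -0.4, 0.6]
width: 0.087
grip_force: 0.0
```

Request:
play_rows(claw=[0, 0], delta_pos=[[0, 0, 0], [0, 0, 0]], delta_rot=[[0, 0, 0], [0, 0, 0]])

```text
time: 10.95
ee_pos: [0.5593, -0.1493, 0.2174]
eef_rot: [0.34, 0.921, 0.095, 0.166]
ft_force: [-0.5, 0.2, 0.3]
width: 0.0869
grip_force: 0.0
```

```bash
python3 - <<'E'
from plan import *
import cv2
err(H);err(Pg)
M=cur();c=r.camera("wrist");np.savez("w4.npz",M=M,**{k:v for k,v in c.items()})
cv2.imwrite("pics/w4.png",cv2.resize(c["pixels"][:,:,::-1],(800,500)))
for v in mod:print(np.round(wproj('w4',pin(v))*1.25))
E
```

```text
pin [ 0.59932506 -0.1444693   0.11552909] n [-0.36924579 -0.06314779  0.92718385] x [0.59514657 0.7501964  0.28810749]
err mm [-1.  -1.9 -1.7] rot deg [-0.01  0.07 -0.01]
err mm [-0.9 -1.9 98.3] rot deg [-0.01  0.07 -0.01]
[403. 228.]
[403. 287.]
[382. 287.]
[382. 228.]
[411. 215.]
[410. 276.]
[376. 276.]
```

View pics/w4.png

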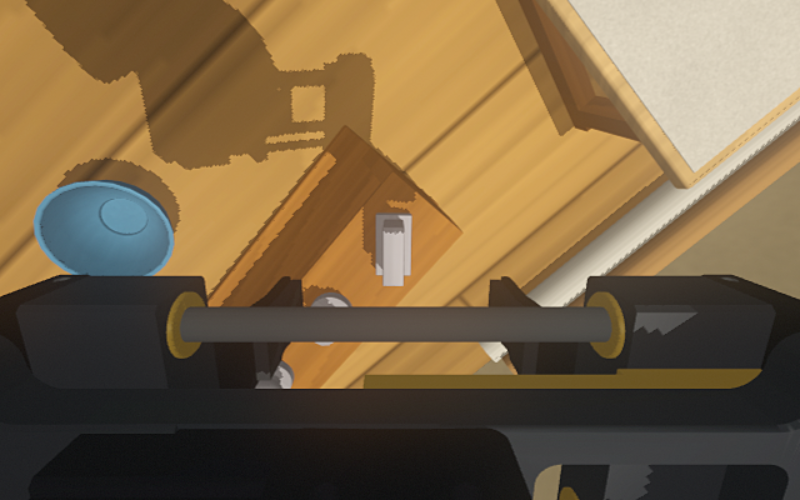

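The picture confirms the wing at (394,258), aligned with the fingers and about 1 px from the prediction. Descend, grip and pull out.

Request:
play_rows(claw=[0.4, 0.4, 0.4, 0.4, 0.4, 0.4, 0.4, 0.4], delta_pos=[[-0.004, -0.005, 0.08], [0, 0, 0.1], [0, 0, 0.1], [0, 0, 0.08], [0, 0, 0.06], [0, 0, 0.06], [0, 0, 0], [0, 0, 0]], delta_rot=[[0, 0, 0], [0, 0, 0], [0, 0, 0], [0, 0, 0], [0, 0, 0], [0, 0, 0], [0, 0, 0], [0, 0, 0]])

```text
time: 11.8
ee_pos: [0.5958, -0.1439, 0.1297]
eef_rot: [0.339, 0.921, 0.095, 0.167]
ft_force: [0.5, 0.7, 0.2]
width: 0.0523
grip_force: 0.0
```

Request:
play_rows(claw=[1, 1, 1, 1, 1, 1, 1, 1], delta_pos=[[0, 0, 0], [0, 0, 0], [0, 0, 0], [0, 0, 0], [0, 0, 0], [0, 0, 0], [0, 0, 0], [0, 0, 0]], delta_rot=[[0, 0, 0], [0, 0, 0], [0, 0, 0], [0, 0, 0], [0, 0, 0], [0, 0, 0], [0, 0, 0], [0, 0, 0]], squeeze=40)

```text
time: 12.6
ee_pos: [0.5954, -0.1444, 0.1293]
eef_rot: [0.34, 0.921, 0.095, 0.166]
ft_force: [-2.4, -1.8, 1.5]
width: 0.0139
grip_force: 40.0
```

```bash
python3 - <<'E'
from plan import *
err(Pg); s=r.read_state();print(s['width'],s['grip_force'],s['ft_force'])
E
```

```text
pin [ 0.59932506 -0.1444693   0.11552909] n [-0.36924579 -0.06314779  0.92718385] x [0.59514657 0.7501964  0.28810749]
err mm [ 0.5 -1.7  2.9] rot deg [0.03 0.13 0.1 ]
0.013891458500100677 39.967521505896 [-2.44305414 -1.8381178   1.47627355]
```

Request:
play_rows(claw=[1, 1, 1, 1, 1, 1, 1, 1], delta_pos=[[0, 0, -0.03], [0, 0, -0.06], [0, 0, -0.09], [0, 0, -0.1], [0, 0, -0.1], [0, 0, -0.1], [0, 0, -0.1], [0, 0, 0]], delta_rot=[[0, 0, 0], [0, 0, 0], [0, 0, 0], [0, 0, 0], [0, 0, 0], [0, 0, 0], [0, 0, 0], [0, 0, 0]])

```text
time: 13.4
ee_pos: [0.5533, -0.1516, 0.2407]
eef_rot: [0.339, 0.92, 0.096, 0.169]
ft_force: [1.7, -0.1, -1.9]
width: 0.0139
grip_force: 40.0
```

```bash
cat > fk.py <<'E'
from mv import *
p=np.load('stand.npy');p[6]=0;p[4]+=.001;p[5]+=.001;B,b,f,a=stand(p)
def F(d):  # tool pose with pin origin d above seat
    n=B.as_matrix()[:,2];M=tgt([0,0,0],-n,B.as_matrix()[:,0]);M[:3,3]=f([0,0,d+.0142])-M[:3,0]*.0005
    return M
E
python3 - <<'E'
from fk import *
s=r.read_state();print(s['width'],s['grip_force'],s['ft_force'])
H=F(.08);C=cur();N=22;rows(C,H,N)
D=expm(np.real(logm(np.linalg.inv(C)@H))/N);M=C
for i in range(N):
    M=M@D
    if i%3==2:
        print(np.round(M[:3,3],3),'tip',np.round(M[:3,3]+M[:3,2]*.0662,3))
E
```

```text
0.01385339195639602 39.96734811924398 [ 1.73930139 -0.09596203 -1.85428652]
22 pos [0.064, 0.013, 0.004] rot [-0.0003, -0.0012, 0.0124] end [0.497 0.118 0.209]
[ 0.533 -0.119  0.232] tip [ 0.558 -0.116  0.171]
[ 0.516 -0.085  0.225] tip [ 0.542 -0.082  0.164]
[ 0.503 -0.049  0.219] tip [ 0.53  -0.046  0.158]
[ 0.495 -0.011  0.214] tip [ 0.522 -0.009  0.153]
[0.49  0.028 0.211] tip [0.518 0.029 0.15 ]
[0.49  0.067 0.209] tip [0.518 0.068 0.149]
[0.494 0.106 0.209] tip [0.522 0.106 0.149]
```

Request:
play_rows(claw=[1, 1, 1, 1, 1, 1, 1, 1], delta_pos=[[0, 0, -0.1], [0, 0, -0.1], [0.064, 0.013, 0.004], [0.064, 0.013, 0.004], [0.064, 0.013, 0.004], [0.064, 0.013, 0.004], [0.064, 0.013, 0.004], [0.064, 0.013, 0.004]], delta_rot=[[0, 0, 0], [0, 0, 0], [-0.0003, -0.0012, 0.0124], [-0.0003, -0.0012, 0.0124], [-0.0003, -0.0012, 0.0124], [-0.0003, -0.0012, 0.0124], [-0.0003, -0.0012, 0.0124], [-0.0003, -0.0012, 0.0124]])

```text
time: 14.2
ee_pos: [0.4996, -0.0861, 0.2565]
eef_rot: [0.445, 0.873, 0.113, 0.165]
ft_force: [0.1, -0.1, -1.9]
width: 0.0135
grip_force: 40.0
```

Request:
play_rows(claw=[1, 1, 1, 1, 1, 1, 1, 1], delta_pos=[[0.064, 0.013, 0.004], [0.064, 0.013, 0.004], [0.064, 0.013, 0.004], [0.064, 0.013, 0.004], [0.064, 0.013, 0.004], [0.064, 0.013, 0.004], [0.064, 0.013, 0.004], [0.064, 0.013, 0.004]], delta_rot=[[-0.0003, -0.0012, 0.0124], [-0.0003, -0.0012, 0.0124], [-0.0003, -0.0012, 0.0124], [-0.0003, -0.0012, 0.0124], [-0.0003, -0.0012, 0.0124], [-0.0003, -0.0012, 0.0124], [-0.0003, -0.0012, 0.0124], [-0.0003, -0.0012, 0.0124]])

```text
time: 15.0
ee_pos: [0.4741, 0.0141, 0.2429]
eef_rot: [0.577, 0.79, 0.134, 0.161]
ft_force: [0.8, 0.8, -2.5]
width: 0.0138
grip_force: 40.0
```

Request:
play_rows(claw=[1, 1, 1, 1, 1, 1, 1, 1], delta_pos=[[0.064, 0.013, 0.004], [0.064, 0.013, 0.004], [0.064, 0.013, 0.004], [0.064, 0.013, 0.004], [0.064, 0.013, 0.004], [0.064, 0.013, 0.004], [0.064, 0.013, 0.004], [0.064, 0.013, 0.004]], delta_rot=[[-0.0003, -0.0012, 0.0124], [-0.0003, -0.0012, 0.0124], [-0.0003, -0.0012, 0.0124], [-0.0003, -0.0012, 0.0124], [-0.0003, -0.0012, 0.0124], [-0.0003, -0.0012, 0.0124], [-0.0003, -0.0012, 0.0124], [-0.0003, -0.0012, 0.0124]])

```text
time: 15.8
ee_pos: [0.4792, 0.1183, 0.2398]
eef_rot: [0.693, 0.688, 0.151, 0.152]
ft_force: [0.7, 0.4, -3.1]
width: 0.0139
grip_force: 40.0
```

Request:
play_rows(claw=[1, 1, 1], delta_pos=[[0, 0, 0], [0, 0, 0], [0, 0, 0]], delta_rot=[[0, 0, 0], [0, 0, 0], [0, 0, 0]])

```text
time: 16.1
ee_pos: [0.4794, 0.1165, 0.2402]
eef_rot: [0.693, 0.688, 0.151, 0.152]
ft_force: [-0.5, 0.5, -3.0]
width: 0.0138
grip_force: 40.0
```

```bash
python3 - <<'E'
from fk import *
import cv2
M=cur();err(F(.08));D=np.linalg.inv(M)@F(.08);print(R.from_matrix(D[:3,:3]).as_rotvec()/np.pi)
c=r.camera("wrist");np.savez("w5.npz",M=M,**{k:v for k,v in c.items()})
im=c["pixels"][120:320,200:440,::-1];cv2.imwrite("pics/w5.png",cv2.resize(im,None,fx=3,fy=3,interpolation=cv2.INTER_CUBIC))
q=lambda v:np.round((wproj('w5',v)-[200,120])*3)
print('fork ribs',[q(f(v)) for v in([-.0165,.025,.008],[.0165,.025,.008],[0,0,0])])
t=lambda v:M[:3,3]+M[:3,:3]@np.array(v)
print('pin: wing top ends',q(t([.0205,0,-.0258])),q(t([-.0195,0,-.0258])),'tip',q(t([.0005,0,.0662])),'flange',q(t([.0235,.013,.0142-.01])),q(t([.0235,-.013,.0042])))
E
```

```text
err mm [ 2.   2.7 35.3] rot deg [-0.23  0.09 -0.19]
[-0.00129973  0.00051487 -0.0010459 ]
fork ribs [array([308., 126.]), array([411., 126.]), array([359., 197.])]
pin: wing top ends [351. 299.] [351. 516.] tip [350. 256.] flange [417. 233.] [284. 233.]
```

View pics/w5.png

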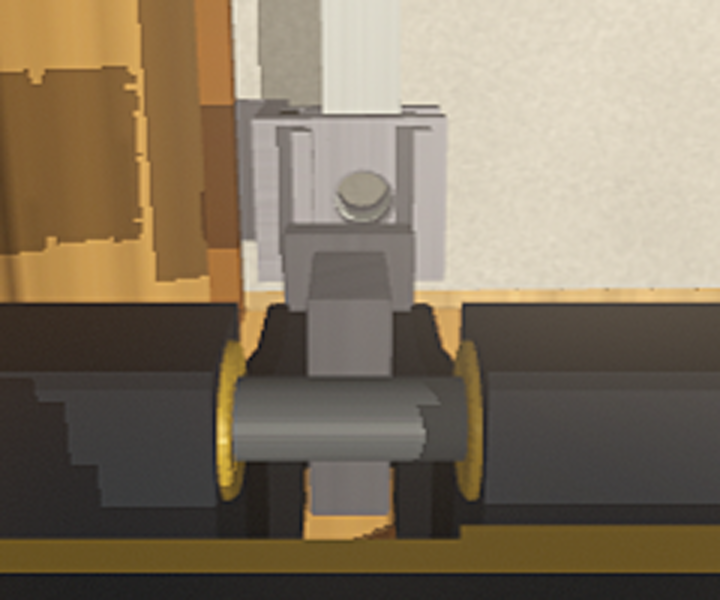

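The pin hangs straight. The hole is at (363,196), about 1.2 mm from the prediction, and the ribs are centred on it. Correct and descend.

Request:
play_rows(claw=[1, 1, 1, 1, 1], delta_pos=[[0.0055, 0.021, 0.07], [0, 0, 0.08], [0, 0, 0.08], [0, 0, 0.055], [0, 0, 0]], delta_rot=[[-0.0013, 0.0005, -0.001], [0, 0, 0], [0, 0, 0], [0, 0, 0], [0, 0, 0]])

```text
time: 16.65
ee_pos: [0.5071, 0.1176, 0.1891]
eef_rot: [0.692, 0.689, 0.152, 0.153]
ft_force: [-0.1, -1.0, -1.8]
width: 0.0134
grip_force: 40.0
```

```bash
python3 - <<'E'
from fk import *
err(F(0));print(r.read_state()['ft_force']@B.as_matrix())
E
```

```text
err mm [ 0.9 -0.8 57.3] rot deg [-0.11  0.02 -0.03]
[-0.85121552 -0.97189761 -1.56319267]
```

Request:
play_rows(claw=[1, 1, 1, 1, 1, 1], delta_pos=[[0, 0.0035, 0.02], [0, 0, 0.025], [0, 0, 0.025], [0, 0, 0.025], [0, 0, 0.025], [0, 0, 0]], delta_rot=[[0, 0, 0], [0, 0, 0], [0, 0, 0], [0, 0, 0], [0, 0, 0], [0, 0, 0]])

```text
time: 17.25
ee_pos: [0.5182, 0.1181, 0.1684]
eef_rot: [0.692, 0.689, 0.153, 0.153]
ft_force: [-0.3, 0.2, -2.6]
width: 0.0138
grip_force: 40.0
```

```bash
python3 - <<'E'
from fk import *
err(F(0));print(r.read_state()['ft_force']@B.as_matrix(),r.read_state()['torque'])
E
```

```text
err mm [ 0.3 -2.2 33.9] rot deg [-0.02 -0.   -0.02]
[-1.35380358  0.192372   -2.24283515] [ 0.02297102  0.69721021 -0.06178811]
```

Request:
play_rows(claw=[1, 1, 1, 1, 1], delta_pos=[[0, 0, 0.025], [0, 0, 0.025], [0, 0, 0.025], [0, 0, 0.02], [0, 0, 0]], delta_rot=[[0, 0, 0], [0, 0, 0], [0, 0, 0], [0, 0, 0], [0, 0, 0]])

```text
time: 17.75
ee_pos: [0.5263, 0.1181, 0.1513]
eef_rot: [0.692, 0.689, 0.153, 0.153]
ft_force: [-0.2, 0.8, -2.7]
width: 0.0133
grip_force: 40.0
```

```bash
python3 - <<'E'
from fk import *
err(F(0));print(r.read_state()['ft_force']@B.as_matrix(),r.read_state()['torque'])
E
```

```text
err mm [ 0.3 -2.3 14.9] rot deg [-0.02 -0.01 -0.02]
[-1.31181014  0.79778256 -2.3660442 ] [-0.01817998  0.66416398  0.04507919]
```

No resistance at all. Push on home gently.

Request:
play_rows(claw=[1, 1, 1, 1, 1], delta_pos=[[0, 0, 0.02], [0, 0, 0.02], [0, 0, 0.015], [0, 0, 0.01], [0, 0, 0]], delta_rot=[[0, 0, 0], [0, 0, 0], [0, 0, 0], [0, 0, 0], [0, 0, 0]])

```text
time: 18.25
ee_pos: [0.5319, 0.1182, 0.1399]
eef_rot: [0.692, 0.689, 0.153, 0.153]
ft_force: [-0.9, -0.2, -2.5]
width: 0.0139
grip_force: 40.0
```

Request:
play_rows(claw=[1, 1, 1], delta_pos=[[0, 0, 0.01], [0, 0, 0.01], [0, 0, 0]], delta_rot=[[0, 0, 0], [0, 0, 0], [0, 0, 0]])

```text
time: 18.55
ee_pos: [0.5329, 0.1183, 0.1381]
eef_rot: [0.691, 0.689, 0.152, 0.154]
ft_force: [-31.0, -3.0, 29.9]
width: 0.014
grip_force: 40.0
```

```bash
python3 - <<'E'
from fk import *
err(F(0));print(r.read_state()['ft_force']@B.as_matrix(),r.read_state()['torque'])
E
```

```text
err mm [ 0.  -2.7  0.2] rot deg [0.02 0.1  0.03]
[-15.49576028  -3.15122497  40.1864872 ] [-0.80618716  3.93765458 -0.36221178]
```

Seated: the depth error is 0.2 mm, with 40 N of contact. Relax, release, retract.

Request:
play_rows(claw=[1, 1, 0.3, 0.3, 0.3, 0.3, 0.3], delta_pos=[[0, -0.003, -0.008], [0, 0, 0], [0, 0, 0], [0, 0, 0], [0, 0, 0], [0, 0, -0.03], [0, 0, -0.08]], delta_rot=[[0, 0, 0], [0, 0, 0], [0, 0, 0], [0, 0, 0], [0, 0, 0], [0, 0, 0], [0, 0, 0]])

```text
time: 19.25
ee_pos: [0.5224, 0.1181, 0.157]
eef_rot: [0.692, 0.689, 0.152, 0.153]
ft_force: [0.0, 0.2, -0.2]
width: 0.0459
grip_force: 0.0
```

Request:
play_rows(claw=[0.3, 0.3, 0.3, 0.3, 0.3, 0.3, 0.3], delta_pos=[[0, 0, -0.15], [0, 0, -0.2], [0, 0, -0.2], [-0.12, 0, -0.1], [-0.12, 0, 0], [0, 0, 0], [0, 0, 0]], delta_rot=[[0, 0, 0], [0, 0, 0], [0, 0, 0], [0, 0, 0], [0, 0, 0], [0, 0, 0], [0, 0, 0]])

```text
time: 19.95
ee_pos: [0.4677, 0.0705, 0.2758]
eef_rot: [0.692, 0.689, 0.153, 0.154]
ft_force: [-1.1, -0.6, 0.6]
width: 0.0609
grip_force: 0.0
```

```bash
python3 - <<'E'
from fk import *
import cv2
a1=cv2.resize(r.camera("scene")["pixels"][160:225,335:420,::-1],None,fx=4.7,fy=6,interpolation=cv2.INTER_CUBIC)
a2=cv2.resize(r.camera("side")["pixels"][185:250,255:325,::-1],None,fx=5.7,fy=6,interpolation=cv2.INTER_CUBIC)
cv2.imwrite("pics/end.png",np.hstack([a1,a2]));print(a1.shape,a2.shape)
print('pred scene: wing top',(proj('scene',f([0,0,.04]))-[335,160])*[4.7,6],'flange',[(proj('scene',f(v))-[335,160])*[4.7,6] for v in([.013,.023,.01],[.013,-.023,.01])])
print('side wing top',(proj('side',f([0,0,.04]))-[255,185])*[5.7,6]+[a1.shape[1],0])
print(r.read_state()['ft_force'])
E
```

```text
(390, 400, 3) (390, 399, 3)
pred scene: wing top [108.05201548 113.80549527] flange [array([154.87129859, 153.55374824]), array([100.09416168, 188.32622249])]
side wing top [675.7283291  104.96010916]
[ 0.07619646 -0.40642103  0.0373492 ]
```

View pics/end.png

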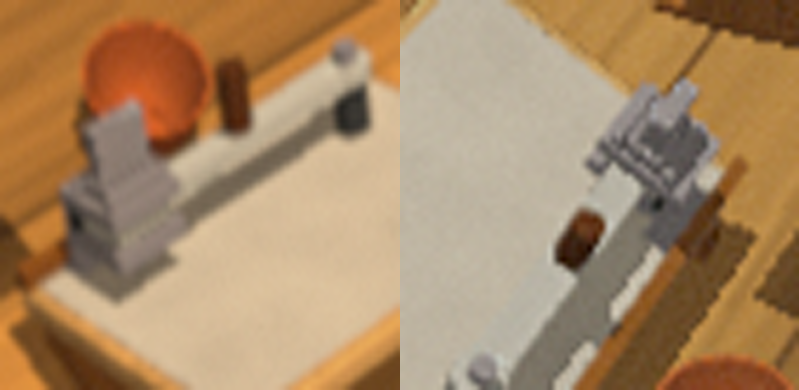

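The wing top is at (115,113) in scene and (672,103) in side, within about 1.5 source pixels of the seated prediction. The arm lies in the fork and the bowl has not moved. Handing in.

```bash
python3 -c "
from bench import r
print(r.close_job())"
```

```text
the job is handed in; nothing more can be done
None
```

I swung the copying arm against its stop, seated the wing pin between the fork's ribs and let go, then handed the job in at about 20 s. The final pictures agree with a fully home pin, but no verdict was returned.

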